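# Strip the encoder unit into its parts trays

## Task

Strip the encoder unit that is stacked on the grey stand, from the top down and one part at a time: the red coupling spider, the aluminium coupling hub, the encoder, then the blue bracket. Set each part upright and flat on the floor inside the rim of the black tray that shows its outline in yellow, the encoder with its cable outlet over the tray's open side and the bracket lengthwise in its tray. Leave the spare aluminium coupling half and the cream connector hood where they lie.

Things in the scene. Friction and masses are not known exactly. Their poses are not given: they have to be found in the camera images.
- spider: Top part of the stack: rigid red plastic star, 6 legs (6 mm wide) at 30, 90, 150.. degrees from its x, 40 mm across, 20 mm thick, 20 g. Origin: centre of underside, z up. Fingers closing along its x take two legs a side, 37 mm wide. Lies loose on the hub's face between the hub's 3 jaws, upper 12 mm free above the jaws.
- hub: Aluminium coupling hub, 42 mm diameter, 22 mm high plus 3 jaws on top of 8 mm (30 mm in all), dark line round its side, 13 mm through bore, 90 g. Origin: centre of underside, z up. Stands loose on the encoder's top with its bore over the encoder's shaft (10 mm diameter, 18 mm high): free when lifted 20 mm.
- encoder: Light grey upright cylinder, 59 mm diameter, 55 mm high, shaft to 73 mm, 360 g. Origin at underside level but off the axis: the axis is at y = +19 mm. Black cable outlet along -y, 24 mm wide, 6 to 30 mm high, ending 68 mm from the axis. Grip across x. Stands loose between the bracket's shoulders, which lie to its +x and -x and reach 8 mm above its underside.
- bracket: Lowest part: blue plate 98 (x) by 50 (y) mm, 12 mm thick, a shoulder at each end to 20 mm height; 180 g. Origin: centre of underside, z up. Grip its long sides at mid length (50 mm). Rests loose on the fixed stand (foot 104x74 mm), seat 45 mm above the bench, narrower (36 mm) than the plate at mid length, stops 4 mm high at the corners.
- spider_tray: Tray for the spider: fixed round black dish with a yellow six-legged star on its floor. Inner diameter 58 mm, floor 3 mm above the bench, rim 4 mm thick and 8 mm above the bench. Origin at the centre, at bench level.
- hub_tray: Tray for the hub: fixed round black dish with a yellow ring (disc with a black centre) on its floor. Inner diameter 60 mm, floor 3 mm and rim 8 mm above the bench, rim 4 mm thick. Origin at the centre, at bench level.
- encoder_tray: Tray for the encoder: the largest round black dish, with a yellow disc and a yellow tab running out over its open side. Inner diameter 78 mm, floor 3 mm and rim 8 mm above the bench, rim 4 mm thick. Origin at the centre of the dish, at bench level; the rim is open towards the tray's -y, where the encoder's cable outlet belongs (y axes alike; encoder's origin then at y = -19 mm of the tray).
- bracket_tray: Tray for the bracket: fixed oblong black tray with a yellow rectangle on its floor. Inside 114 mm (x) by 66 mm (y), floor 3 mm and rim 8 mm above the bench, rim 4 mm thick; the long rims are cut away over the middle 66 mm for the fingers. Origin at the centre, at bench level. The bracket lies with its long side along the tray's x, either way round.
- coupling: Spare coupling half, a bystander: aluminium cylinder 40 mm diameter, 35 mm high, without jaws, standing on the bench behind the work. Not to be disturbed. Origin under its centre.
- hood: Connector hood, a bystander: flat cream plastic part, 50 by 31 by 14 mm, lying at the left of the work. Not to be disturbed. Origin under its centre.
There are look-alikes about, which are no part of the job. What is shaped like the hub but turquoise is not meant. There is more than one size of the bracket; the job needs the larger.

How it is judged:
By the outcome, as a careful person would: the job done as asked, in the order asked, and still so for the second after the job is handed in, with the robot touching nothing.
It also fails if it takes over 99 s, if anything falls off the work surface, if the arm or the gripper's body presses on something with over 40 N, if the wrist force passes 120 N, or if a joint passes its speed limit or range.

## Robot

A 6-joint arm with a two-finger parallel gripper is mounted at the origin on a cart in front of the work surface, level with it; the furniture and walls round the work are solid. World frame = base frame: x ahead of the robot, y to its left, z up, the work surface at z = 0. Lengths are in m, angles in rad, forces in N, time in s.
With the tool pointing down it reaches from about 0.4 to 0.825 m from the base axis. Payload 7 kg.
Tool frame: the origin (TCP) lies at the very end of the fingers, on their centre line; the grasp point (between the pads) lies 19 mm behind it; z points along the fingers, y is the line along which they close (so a half turn about z gives the same grasp; the last joint's range is limited). The gripper opens to 88 mm and grips with 3 to 60 N. Pads are 19 mm wide; open, the fingers measure 130 mm over their backs; the gripper's body (78 mm by 193 mm) begins 47 mm behind the grasp point.
Start: joints at [1.496, 0.359, 0.012, 0, -1.224, -0.288], TCP at [0.24, 0.631, 0.227] pointing down, gripper open.
Joint ranges: [-3.07, 3.07], [-1.43, 2.12], [-1.02, 1.25], [-3.03, 1.67], [-3.05, -0], [-3.03, 3.03]. Speed limits (rad/s): [2.39, 2.39, 3.01, 3.14, 3.14, 3.14].

## Interface

Orientations are given as [roll, pitch, yaw] about the fixed x, y, z axes, in that order (R = Rz(yaw) Ry(pitch) Rx(roll)).
In Python, from workcell import bot gives the robot as it stands. The module is installed in compiled form; this text tells all that it offers.
- The arm moves only by the shell command python3 -m creep [OPENING] [FORCE], which reads ROWS from standard input. ROWS is a JSON list of rows, 1 to 8 of them, each of 4 numbers: dx, dy, dz in shares of the most that a row can go, 1 being 62.5 mm, then a turn about the tool's z in units of 0.05 rad; each row shifts and turns the commanded pose from where the row before left it, along the tool's axes as they then stand; what a row does not reach is not made up. A row lasts 1/8 s, in which the tool goes at most 0.0625 m and 0.188 rad, less where a joint would pass 70% of its speed; a pose out of reach is approached as far as the arm can. OPENING is the opening from 0.0 (shut) to 1.0 (fully open), set as the command begins (- or left out keeps the last). The fingers move at their own pace and stop on an object; FORCE is the grip in N (left out, the last holds). Time passes only in rows, so rows that do not move let the fingers close. It prints the time, the measured TCP pose, the force, the opening and the grip force at its end. Input that does not fit is refused with a message, and nothing moves.
- bot.sense(): the state, without advancing time (a new reading comes with each control period).
- bot.read_camera(name): name is "side" or "top"; returns a dict with "frame" (384x512x3 uint8, red, green, blue), "fx", "fy", "cx", "cy" (pixels), "rvec" (rotation vector, rad) and "tvec" (3), from world to camera coordinates, as OpenCV has them. Camera axes: x right, y down, z forward; pixel columns grow to the right and rows downward; lengths in m; the calibration is good to about 2 mm. A picture is of the moment at which its call begins. There is no depth.
- bot.job_done(): hands the job in; it is judged then, once.
The state is a dict: "time_s": time; "joints": joint angles; "joint_velocities": joint speeds; "effort": joint torques, N m; "tool_pos": TCP position; "eef_rot": TCP orientation; "force": force on the tool from outside, world axes, zero at the start; "moment": the same for the moment, N m; "finger_gap": opening from 0.0 (shut) to 1.0 (fully open); "gripper_force": force on a finger pad.
Only numpy, scipy, OpenCV 4.12 (cv2) and the standard library are available. Lean on these libraries where they do the work, as an engineer would, in place of code of your own. Each camera call takes 0.05 s, during which the arm holds its last target. There are 200 camera calls.

## Working session

There is one attempt and no reset: what is moved stays moved. The work goes in short steps, Python scripts to look and compute and a shell command to move; the robot and the scene stay as the last step left them, time stands still between calls to the robot, and variables do not carry over. Pictures are saved under pics/ and viewed, at most 14 in all, crops included, and the job is handed in when it is done.

```bash
mkdir -p pics; cat > h.py <<'E'
import numpy as np, cv2
from workcell import bot
def cam(n):
    d=bot.read_camera(n); K=np.array([[d['fx'],0,d['cx']],[0,d['fy'],d['cy']],[0,0,1.]])
    R=cv2.Rodrigues(np.array(d['rvec'],float))[0]; t=np.array(d['tvec'],float).ravel()
    return dict(f=d['frame'],K=K,R=R,t=t,C=-R.T@t)
def ray(c,uv): 
    v=c['R'].T@np.linalg.inv(c['K'])@np.array([uv[0],uv[1],1.]); return v/np.linalg.norm(v)
def onz(c,uv,z):
    v=ray(c,uv); return c['C']+v*(z-c['C'][2])/v[2]
def two(c1,u1,c2,u2):
    a,b=ray(c1,u1),ray(c2,u2); A=np.stack([a,-b],1); s=np.linalg.lstsq(A,c2['C']-c1['C'],rcond=None)[0]
    p,q=c1['C']+a*s[0],c2['C']+b*s[1]; return (p+q)/2,np.linalg.norm(p-q)
def proj(c,p):
    q=c['K']@(c['R']@np.array(p)+c['t']); return q[:2]/q[2]
def save(c,n): cv2.imwrite('pics/'+n,c['f'][:,:,::-1])
E
python3 - <<'E'
from h import *
import pickle
o={}
for n in('side','top'):
    c=cam(n); save(c,n+'0.png'); o[n]=c; print(n,c['C'].round(3),c['R'].round(3).tolist(),c['K'][0,0],c['K'][0,2],c['K'][1,2])
pickle.dump(o,open('c0.pkl','wb'))
s=bot.sense(); print({k:np.round(v,3) for k,v in s.items()})
E
```

```text
side [-0.468  0.764  0.636] [[-0.428, -0.903, -0.025], [-0.382, 0.206, -0.901], [0.819, -0.376, -0.434]] 453.1710545335176 251.4929903046119 193.4453270879833
top [0.387 0.301 1.352] [[0.019, -1.0, -0.016], [-0.992, -0.017, -0.124], [0.124, 0.019, -0.992]] 429.8641461057838 252.23416637865566 190.82911617753993
{'time_s': np.float64(0.1), 'joints': array([ 1.496,  0.359,  0.011, -0.   , -1.224, -0.288]), 'joint_velocities': array([-0.001, -0.001,  0.003,  0.001, -0.001,  0.   ]), 'effort': array([-2.0000e-03, -5.8416e+01,  2.9375e+01,  7.0160e+00,  1.0000e-02,
       -0.0000e+00]), 'tool_pos': array([0.239, 0.631, 0.226]), 'eef_rot': array([ 3.14 , -0.   , -0.363]), 'force': array([-0.57 , -0.064, -0.667]), 'moment': array([-0.018,  0.027,  0.04 ]), 'gripper_force': np.float64(0.0), 'finger_gap': np.float64(0.999)}
```

View pics/side0.png

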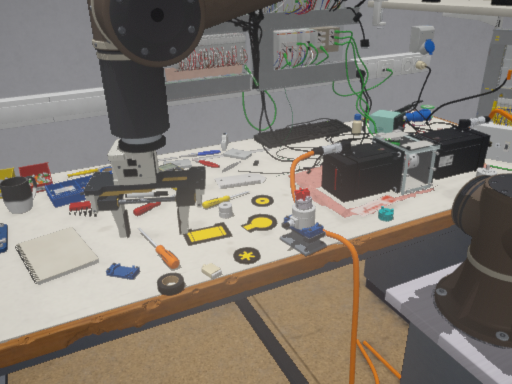

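View pics/top0.png

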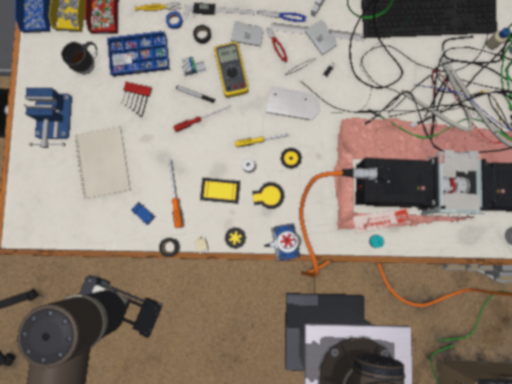

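Side view: stack at about (303,225), star tray (247,256), ring tray (263,201), encoder tray (262,223), bracket tray (208,234). Bystanders are the coupling (226,211) and the hood (211,271).
Could be mistaken for the target: turquoise hub (386,213) side / (376,241) top; small blue bracket (123,271) side / (143,213) top; the grey coupling (249,166) top and hub in the stack (287,241) top. By the description, the stack at (303,225) side / (287,242) top is the one. Next is a close crop to check that.

```bash
python3 - <<'E'
from h import *
import pickle
o=pickle.load(open('c0.pkl','rb'))
a=cv2.resize(o['side']['f'][175:265,265:345],None,fx=5,fy=5,interpolation=cv2.INTER_CUBIC)
b=cv2.resize(o['top']['f'][210:270,255:311],None,fx=7,fy=7.5,interpolation=cv2.INTER_CUBIC)
im=np.hstack([a,b]);print(im.shape)
cv2.imwrite('pics/crop1.png',im[:,:,::-1])
# yellow blobs
for n in('side','top'):
    c=o[n];h=cv2.cvtColor(c['f'],cv2.COLOR_RGB2HSV)
    m=cv2.inRange(h,(22,140,120),(34,255,255))
    k,l,s,ce=cv2.connectedComponentsWithStats(m)
    for i in range(1,k):
        if s[i,4]>25: print(n,s[i],ce[i].round(1),onz(c,ce[i],.003).round(4))
    for nm,lo,hi in(('red',(0,120,80),(9,255,255)),('red2',(172,120,80),(180,255,255)),('blue',(105,80,30),(125,255,255))):
        m=cv2.inRange(h,lo,hi);k,l,s,ce=cv2.connectedComponentsWithStats(m)
        for i in range(1,k):
            p=onz(c,ce[i],.05)
            if s[i,4]>8 and 0.2<p[0]<.6 and .0<p[1]<.4: print(n,nm,s[i],ce[i].round(1),p.round(3))
E
```

```text
(450, 792, 3)
side [492 101   5   9  30] [494.1 104.9] [ 1.0831 -1.3369  0.003 ]
side [492 114  10  10  49] [496.3 118.3] [ 0.915  -1.1445  0.003 ]
side [  0 168  15  12 122] [  6.3 173.1] [1.3123 0.9365 0.003 ]
side [ 68 169  30   8  70] [ 83.6 172. ] [1.1829 0.6792 0.003 ]
side [203 196  26  11 108] [214.2 201.1] [0.7327 0.3416 0.003 ]
side [256 198  13   6  63] [261.9 200.4] [0.6665 0.2082 0.003 ]
side [244 217  28  13 214] [258.8 222.9] [0.5435 0.2793 0.003 ]
side [188 226  38  16 348] [206.3 233.4] [0.5586 0.432  0.003 ]
side [239 251  16   9  72] [246.1 255.2] [0.4105 0.3803 0.003 ]
side red [294 188  16  12 113] [301.5 192.8] [0.572 0.123 0.05 ]
side blue [303 223  20  13  86] [311.  229.1] [0.377 0.212 0.05 ]
top [136   4  29   6 113] [151.   7.] [1.171  0.6785 0.003 ]
top [64  6 14  9 62] [70.5 10. ] [1.1578 0.9497 0.003 ]
top [ 56  17  23  13 162] [64.9 24.2] [1.107 0.965 0.003]
top [215  48  33  48 154] [231.2  84.4] [0.9044 0.4022 0.003 ]
top [236 138  28   8 122] [248.2 141.4] [0.7149 0.3431 0.003 ]
top [284 151  15  14 165] [290.6 157.6] [0.6641 0.2066 0.003 ]
top [203 181  34  19 552] [219.7 190. ] [0.5562 0.4299 0.003 ]
top [254 185  27  21 378] [268.3 195.4] [0.5416 0.2759 0.003 ]
top [229 232  12  12  88] [234.8 237.5] [0.4075 0.3787 0.003 ]
top red [284 238   6   6  23] [286.6 240. ] [0.402 0.22  0.05 ]
top red2 [282 236   7   6  11] [284.9 238.2] [0.408 0.225 0.05 ]
top red2 [285 239   6   7  13] [287.5 242.5] [0.395 0.217 0.05 ]
top blue [275 225  19  11 112] [283.6 228.9] [0.435 0.229 0.05 ]
top blue [280 249  18  11 120] [288.4 254.6] [0.359 0.214 0.05 ]
```

View pics/crop1.png

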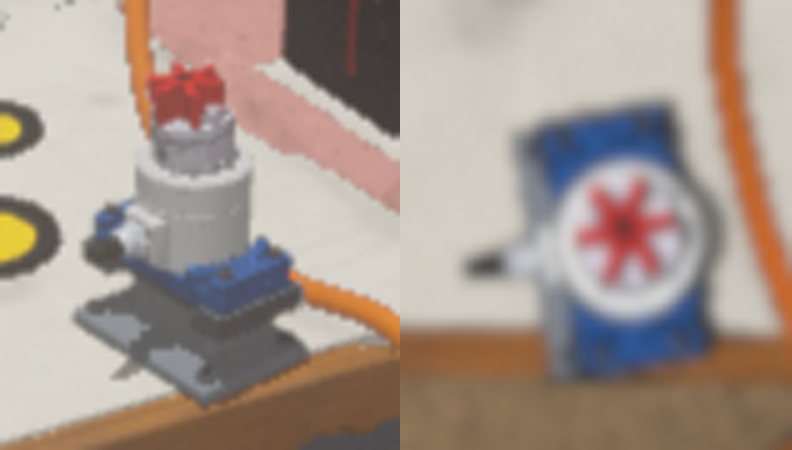

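Crop: the stack is as described: red spider (302,190 side / 287,240 top), aluminium hub with jaws, light grey encoder with its outlet pointing left (tip about (267,245) top), and the large blue bracket. So this is the right one. Next I measure the poses.

```bash
python3 - <<'E'
from h import *
import pickle
o=pickle.load(open('c0.pkl','rb'));S,T=o['side'],o['top']
print('spider top',two(S,(302,190),T,(286.9,240.1)))
print('spider centre T@.154',onz(T,(286.9,240.1),.154).round(4),'S',onz(S,(302,190),.154).round(4))
def yel(c,box):
    h=cv2.cvtColor(c['f'],cv2.COLOR_RGB2HSV);m=cv2.inRange(h,(20,110,100),(36,255,255));k=np.zeros_like(m);x0,y0,x1,y1=box;k[y0:y1,x0:x1]=m[y0:y1,x0:x1];return k
# two-view heights of tray marks
for n,a,b in(('spT',(246.1,255.2),(234.8,237.5)),('hubT',(261.9,200.4),(290.6,157.6)),('brT',(206.3,233.4),(219.7,190)),('encT',(258.8,222.9),(268.3,195.4))):
    p,e=two(S,a,T,b);print(n,p.round(4),round(e,4))
def planar(c,m,z=.003):
    y,x=np.nonzero(m);return np.array([onz(c,(u,v),z)[:2] for u,v in zip(x,y)])
for c,b1,b2 in((S,(240,212,280,235),(180,220,232,246)),(T,(248,180,288,212),(197,175,245,205))):
    P=planar(c,yel(c,b1)); 
    # disc centre: enclosing; direction by principal axis
    q=P-P.mean(0);w,v=np.linalg.eigh(q.T@q);d=v[:,1]; s=q@d
    if abs(s.min())>s.max(): d=-d;s=-s   # tab is the far end
    r=27e-3
    n=q@v[:,0]; print('enc tab dir deg',np.degrees(np.arctan2(d[1],d[0])).round(1),'extent',s.min(),s.max(),'width',np.ptp(n),'disc centre',P.mean(0)+d*(s.min()+np.ptp(n)/2))
    R=planar(c,yel(c,b2));q=R-R.mean(0);w,v=np.linalg.eigh(q.T@q);print('br',R.mean(0),np.degrees(np.arctan2(v[1,1],v[0,1])),np.ptp(q@v[:,1]),np.ptp(q@v[:,0]))
# bracket: blue in top at shoulder height
h=cv2.cvtColor(T['f'],cv2.COLOR_RGB2HSV);m=cv2.inRange(h,(105,80,30),(125,255,255));y,x=np.nonzero(m);k=(x>265)&(x<305)&(y>215)&(y<268)
P=np.array([onz(T,p,.064)[:2] for p in zip(x[k],y[k])]).astype(np.float32)
(cx,cy),(w,hh),a=cv2.minAreaRect(P);print('bracket',cx,cy,w,hh,a)
q=P-P.mean(0);w,v=np.linalg.eigh(q.T@q);print(np.degrees(np.arctan2(v[1,1],v[0,1])))
# outlet tip (dark) and spider legs
print('outlet tip T',onz(T,(267.1,245.3),.075).round(4))
print('outlet two', two(S,(285.5,224.5),T,(268,245)))
f=T['f'].astype(float);red=f[:,:,0]-(f[:,:,1]+f[:,:,2])/2
C=onz(T,(286.9,240.1),.154)
best=[]
for a in range(0,60,2):
    s=0
    for k in range(6):
        for r in(.010,.013,.016):
            t=np.radians(a+60*k);u=proj(T,C+[r*np.cos(t),r*np.sin(t),0]);s+=cv2.getRectSubPix(red.astype(np.float32),(1,1),(float(u[0]),float(u[1])))[0,0]
    best.append((int(s/18),a))
print(sorted(best)[-5:],sorted(best)[:3])
m=cv2.inRange(h,(5,150,120),(18,255,255));
for v in(180,195,205,215,225,235,245,255):
    xs=np.nonzero(m[v,295:330])[0]+295
    if len(xs): print(v,xs.min(),xs.max(),onz(T,(xs.mean(),v),.01).round(3)[:2])
E
```

```text
spider top (array([0.40117453, 0.22621235, 0.15344479]), np.float64(0.0013790265024657465))
spider centre T@.154 [0.4008 0.2257 0.154 ] S [0.4005 0.2275 0.154 ]
spT [0.4082 0.3798 0.0043] 0.0028
hubT [0.6645 0.2078 0.0039] 0.0023
brT [0.5566 0.4312 0.0036] 0.0027
encT [0.5425 0.2777 0.003 ] 0.0038
enc tab dir deg 101.3 extent -0.03884820113333326 0.04837796126206083 width 0.061873060983017314 disc centre [0.54547049 0.27166051]
br [0.55929735 0.43209382] 85.9403967090931 0.10088228102200253 0.05607008529938132
enc tab dir deg 99.3 extent -0.03899338457622435 0.048092229741565636 width 0.06556214032308916 disc centre [0.54247081 0.27070315]
br [0.55595696 0.43014924] 84.87105297335947 0.10589002582325766 0.057804051607397385
bracket 0.39745932817459106 0.22150611877441406 0.09748601913452148 0.05386889725923538 11.248917579650879
-168.97273
outlet tip T [0.3854 0.2787 0.075 ]
outlet two (array([0.38745704, 0.27812281, 0.07601429]), np.float64(0.004572749548303071))
[(80, 46), (81, 38), (82, 44), (83, 40), (84, 42)] [(33, 10), (33, 12), (33, 14)]
180 311 314 [0.592 0.138]
195 303 305 [0.544 0.164]
205 301 302 [0.512 0.172]
215 300 301 [0.481 0.175]
225 302 303 [0.45  0.169]
235 304 306 [0.419 0.161]
245 307 309 [0.389 0.151]
255 310 314 [0.358 0.139]
```

The manual's scale: shifts go in shares of 62.5 mm and turns go in units of 0.05 rad. Converting my numbers, 0.0479 m is 0.7664, 0.0397 m is 0.6352, -0.049 rad is -0.98.

```bash
cat > go.py <<'E'
import sys; from h import *
# usage: go.py x y z yaw_deg -> what remains, in tool axes (turn first, shift after)
x,y,z,yd=map(float,sys.argv[1:5]); s=bot.sense(); p=np.array(s['tool_pos']); w=s['eef_rot'][2]; t=np.radians(yd)
d=np.array([x,y,z])-p; turn=-((t-w+np.pi)%(2*np.pi)-np.pi)
print('pos',p.round(4),'yaw',np.degrees(w).round(2),'t',round(float(s['time_s']),2),'F',np.round(s['force'],1),'gap',round(float(s['finger_gap']),3))
print('turn %.3f then dx %.4f dy %.4f dz %.4f |%.3f|'%(turn,d@[np.cos(t),np.sin(t),0],d@[np.sin(t),-np.cos(t),0],-d[2],np.linalg.norm(d)))
E
echo '[[0, 0, 0, -0.98], [0.6352, 0.7664, 0, 0], [0.6352, 0.7664, 0, 0], [0.6352, 0.7664, 0, 0], [0.6352, 0.7664, 0, 0], [0.6352, 0.7664, 0, 0], [0.6352, 0.7664, 0, 0], [0.6304, 0.7648, 0, 0]]' | python3 -m creep 0.75 15; echo '[[0, 0, 0, 0], [0, 0, 0, 0]]' | python3 -m creep; python3 go.py 0.4008 0.2265 0.1445 -18
python3 - <<'E'
from h import *
import pickle
o={n:cam(n) for n in('side','top')};pickle.dump(o,open('c1.pkl','wb'))
a=cv2.resize(o['side']['f'][120:270,200:350],None,fx=2.6,fy=2.6,interpolation=cv2.INTER_CUBIC)
b=cv2.resize(o['top']['f'][170:320,210:360],None,fx=2.6,fy=2.6,interpolation=cv2.INTER_CUBIC)
cv2.imwrite('pics/a1.png',np.hstack([a,b])[:,:,::-1])
E
```

```text
time_s: 1.1
tool_pos: [0.4003, 0.2245, 0.2266]
eef_rot: [-3.141, -0.0, -0.313]
force: [0.8, 0.8, -0.3]
finger_gap: 0.749
gripper_force: 0.0
time_s: 1.35
tool_pos: [0.4002, 0.2264, 0.2266]
eef_rot: [-3.141, 0.0, -0.315]
force: [-0.4, -0.9, 0.5]
finger_gap: 0.752
gripper_force: 0.0
pos [0.4002 0.2264 0.2266] yaw -18.05 t 1.35 F [-0.4 -0.9  0.5] gap 0.752
turn -0.001 then dx 0.0005 dy -0.0003 dz 0.0821 |0.082|
```

View pics/a1.png

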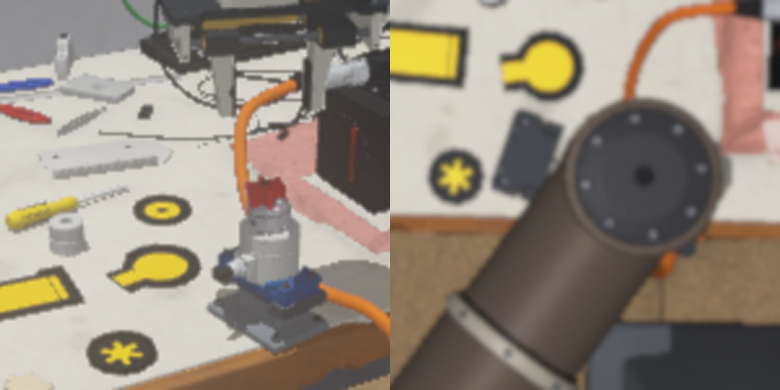

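The fingers (crop 225,80 and 312,80) straddle the spider (crop 266,190), so I descend.

In the tool's units: 0.03 m is 0.48, 0.025 m is 0.4.

```bash
echo '[[0.008, 0, 0.48, 0], [0, 0, 0.4, 0], [0, 0, 0.24, 0], [0, 0, 0.128, 0], [0, 0, 0.064, 0], [0, 0, 0, 0], [0, 0, 0, 0]]' | python3 -m creep; python3 go.py 0.4008 0.2265 0.1445 -18; echo '[[0, 0, 0, 0], [0, 0, 0, 0], [0, 0, 0, 0], [0, 0, 0, 0], [0, 0, 0, 0], [0, 0, 0, 0]]' | python3 -m creep 0.3 12;  echo '[[0, 0, -0.08, 0], [0, 0, -0.16, 0], [0, 0, -0.32, 0], [0, 0, -0.48, 0], [0, 0, 0, 0]]' | python3 -m creep - -
```

```text
time_s: 2.33
tool_pos: [0.4008, 0.2267, 0.1451]
eef_rot: [-3.141, -0.0, -0.314]
force: [0.6, -0.7, 0.5]
finger_gap: 0.749
gripper_force: 0.0
pos [0.4008 0.2267 0.1451] yaw -17.97 t 2.33 F [ 0.6 -0.7  0.5] gap 0.749
turn 0.001 then dx 0.0000 dy 0.0002 dz 0.0006 |0.001|
time_s: 3.08
tool_pos: [0.4007, 0.2264, 0.1446]
eef_rot: [-3.141, -0.0, -0.314]
force: [0.2, 0.6, 0.6]
finger_gap: 0.412
gripper_force: 12.0Traceback (most recent call last):
ValueError: could not convert string to float: '-'
```

In the tool's units: -0.03 m is -0.48, -0.02 m is -0.32.

```bash
echo '[[0, 0, -0.08, 0], [0, 0, -0.16, 0], [0, 0, -0.32, 0], [0, 0, -0.48, 0], [0, 0, 0, 0]]' | python3 -m creep; python3 go.py 0.4085 0.3798 0.08 -18
```

```text
time_s: 3.7
tool_pos: [0.4018, 0.2275, 0.2124]
eef_rot: [-3.137, -0.002, -0.313]
force: [-0.9, 0.6, 0.2]
finger_gap: 0.415
gripper_force: 12.0
pos [0.4018 0.2275 0.2124] yaw -17.96 t 3.7 F [-0.9  0.6  0.2] gap 0.415
turn 0.001 then dx -0.0407 dy -0.1470 dz 0.1324 |0.202|
```

In the tool's units: 0.05 m is 0.8, -0.037 m is -0.592.

```bash
echo '[[-0.16, -0.592, 0, 0], [-0.16, -0.592, 0, 0], [-0.16, -0.592, 0, 0], [-0.16, -0.576, 0.32, 0], [0, 0, 0.8, 0], [0, 0, 0.8, 0], [0, 0, 0.192, 0], [0, 0, 0, 0]]' | python3 -m creep; echo '[[0, 0, 0, 0], [0, 0, 0, 0]]' | python3 -m creep;python3 go.py 0.4085 0.3798 0.014 -18
python3 - <<'E'
from h import *
o={n:cam(n) for n in('side','top')}
a=cv2.resize(o['side']['f'][130:280,190:350],None,fx=4.5,fy=4,interpolation=cv2.INTER_CUBIC)
cv2.imwrite('pics/a2.png',a[:,:,::-1])
E
```

```text
time_s: 4.7
tool_pos: [0.4081, 0.3785, 0.0778]
eef_rot: [3.141, -0.0, -0.314]
force: [0.6, 0.3, 0.1]
finger_gap: 0.409
gripper_force: 12.0
time_s: 4.95
tool_pos: [0.4086, 0.3794, 0.0794]
eef_rot: [-3.139, -0.001, -0.314]
force: [0.5, -0.3, 0.2]
finger_gap: 0.415
gripper_force: 12.0
pos [0.4086 0.3794 0.0794] yaw -17.98 t 4.95 F [ 0.5 -0.3  0.2] gap 0.415
turn 0.000 then dx -0.0002 dy -0.0003 dz 0.0654 |0.065|
```

View pics/a2.png

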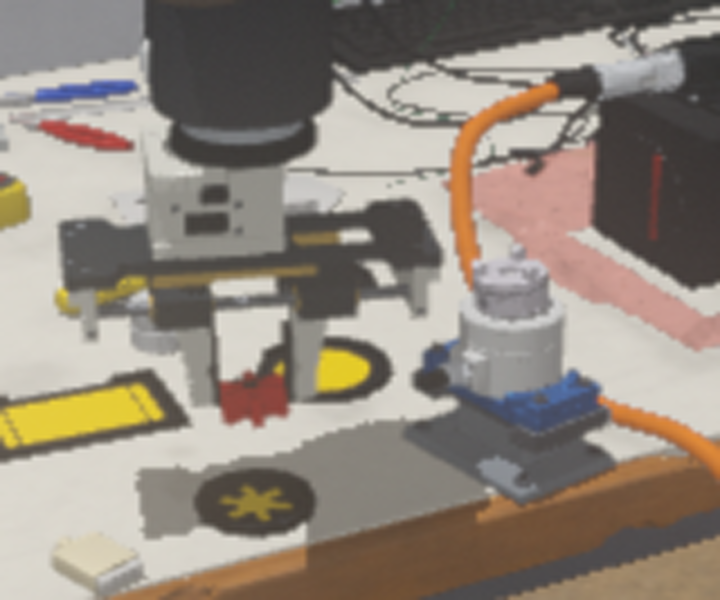

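The spider is held level above its tray (crop 255,395). The gripper's far end would come near the encoder outlet, so I turn it 60° before lowering.

In the tool's units: 0.025 m is 0.4, 0.1745 rad is 3.49.

```bash
echo '[[0, 0, 0, 3.49], [0, 0, 0, 3.49], [0, 0, 0, 3.49], [0, 0, 0, 3.49], [0, 0, 0, 3.49], [0, 0, 0, 3.49], [0, 0, 0.4, 0], [0, 0, 0, 0]]' | python3 -m creep; python3 go.py 0.4085 0.3798 0.014 -78; echo '[[0, 0, 0.32, 0], [0, 0, 0.192, 0], [0, 0, 0.064, 0], [0, 0, 0.048, 0], [0, 0, 0.024, 0], [0, 0, 0, 0], [0, 0, 0, 0]]' | python3 -m creep; python3 go.py 0.4085 0.3798 0.014 -78
```

```text
time_s: 6.05
tool_pos: [0.4074, 0.3775, 0.0517]
eef_rot: [3.14, -0.002, -1.361]
force: [0.7, 0.7, 0.3]
finger_gap: 0.412
gripper_force: 12.0
pos [0.4074 0.3775 0.0517] yaw -77.97 t 6.05 F [0.7 0.7 0.3] gap 0.412
turn 0.000 then dx -0.0020 dy -0.0016 dz 0.0377 |0.038|
time_s: 6.92
tool_pos: [0.4083, 0.3792, 0.0133]
eef_rot: [-3.14, 0.001, -1.36]
force: [-1.3, -1.0, 6.3]
finger_gap: 0.41
gripper_force: 12.0
pos [0.4083 0.3792 0.0133] yaw -77.95 t 6.92 F [-1.3 -1.   6.3] gap 0.41
turn 0.001 then dx -0.0006 dy -0.0003 dz -0.0007 |0.001|
```

```bash
echo '[[0, 0, 0, 0], [0, 0, 0, 0], [0, 0, 0, 0], [0, 0, -0.16, 0], [0, 0, -0.8, 0], [0, 0, -0.96, 0], [0, 0, -0.96, 0], [0, 0, 0, 0]]' | python3 -m creep 0.65; python3 go.py 0.4008 0.2265 0.20 -78
python3 - <<'E'
from h import *
o={n:cam(n) for n in('side','top')}
for n,b in(('side',(200,230,290,280)),('top',(215,215,260,262))):
    c=o[n];h=cv2.cvtColor(c['f'],cv2.COLOR_RGB2HSV);m=cv2.inRange(h,(0,120,60),(8,255,255))|cv2.inRange(h,(172,120,60),(180,255,255))
    k=np.zeros_like(m);k[b[1]:b[3],b[0]:b[2]]=m[b[1]:b[3],b[0]:b[2]];y,x=np.nonzero(k);print(n,len(x));
    if len(x): print(onz(c,(x.mean(),y.mean()),.015 if n=='side' else .023).round(4))
E
```

```text
time_s: 7.92
tool_pos: [0.4098, 0.3809, 0.1985]
eef_rot: [-3.134, 0.007, -1.36]
force: [-0.7, 0.1, -1.6]
finger_gap: 0.649
gripper_force: 0.0
pos [0.4098 0.3809 0.1985] yaw -77.93 t 7.92 F [-0.7  0.1 -1.6] gap 0.649
turn 0.001 then dx 0.1492 dy 0.0409 dz -0.0015 |0.155|
side 152
[0.4068 0.3791 0.015 ]
top 0
```

```bash
echo '[[0.592, 0.16, 0, 0], [0.592, 0.16, 0, 0], [0.592, 0.16, 0, 0], [0.592, 0.16, 0, 0], [0, 0, 0, 0], [0, 0, 0, 0], [0, 0, 0, 0]]' | python3 -m creep 0.75; python3 go.py 0.4008 0.2265 0.12 -78
python3 - <<'E'
from h import *
o={n:cam(n) for n in('side',)}
a=cv2.resize(o['side']['f'][130:270,220:350],None,fx=4.5,fy=4,interpolation=cv2.INTER_CUBIC)
cv2.imwrite('pics/a3.png',a[:,:,::-1])
print(proj(o['side'],(.4008,.2265,.142)))
E
```

```text
time_s: 8.9
tool_pos: [0.3996, 0.2259, 0.1916]
eef_rot: [3.141, -0.001, -1.36]
force: [-0.1, 0.8, -0.4]
finger_gap: 0.753
gripper_force: 0.0
pos [0.3996 0.2259 0.1916] yaw -77.94 t 8.9 F [-0.1  0.8 -0.4] gap 0.753
turn 0.001 then dx -0.0003 dy -0.0013 dz 0.0716 |0.072|
[302.15047497 194.23047054]
```

View pics/a3.png

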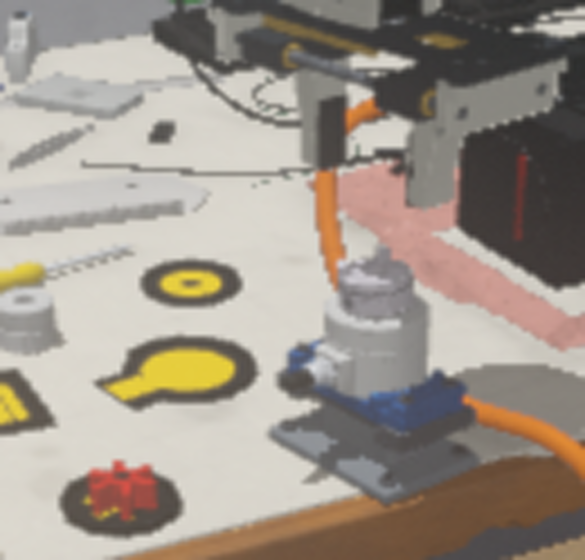

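The spider sits flat in its tray (crop 122,490), and the hub (crop 375,280) is free with the fingers above it. I descend with a 1.5 mm correction towards -y.

In the tool's units: 0.03 m is 0.48, 0.02 m is 0.32.

```bash
echo '[[0.0192, -0.016, 0.48, 0], [0, 0, 0.32, 0], [0, 0, 0.192, 0], [0, 0, 0.096, 0], [0, 0, 0.056, 0], [0, 0, 0, 0], [0, 0, 0, 0]]' | python3 -m creep; python3 go.py 0.4008 0.225 0.12 -78; echo '[[0, 0, 0, 0], [0, 0, 0, 0], [0, 0, 0, 0], [0, 0, 0, 0], [0, 0, 0, 0], [0, 0, 0, 0]]' | python3 -m creep 0.3 25; echo '[[0, 0, -0.08, 0], [0, 0, -0.24, 0], [0, 0, -0.32, 0], [0, 0, -0.48, 0], [0, 0, -0.32, 0], [0, 0, 0, 0], [0, 0, 0, 0]]' | python3 -m creep; python3 go.py 0.6645 0.2078 0.08 -78
```

```text
time_s: 9.82
tool_pos: [0.4011, 0.2247, 0.121]
eef_rot: [-3.141, 0.001, -1.361]
force: [-0.3, -1.1, -0.7]
finger_gap: 0.751
gripper_force: 0.0
pos [0.4011 0.2247 0.121 ] yaw -77.97 t 9.82 F [-0.3 -1.1 -0.7] gap 0.751
turn 0.001 then dx -0.0004 dy 0.0002 dz 0.0010 |0.001|
time_s: 10.58
tool_pos: [0.4008, 0.2243, 0.1206]
eef_rot: [3.141, -0.0, -1.361]
force: [-3.1, -1.7, 3.9]
finger_gap: 0.471
gripper_force: 25.0
time_s: 11.45
tool_pos: [0.4007, 0.2243, 0.2099]
eef_rot: [3.141, -0.0, -1.361]
force: [0.2, 0.0, -1.6]
finger_gap: 0.471
gripper_force: 24.9
pos [0.4007 0.2243 0.2099] yaw -77.98 t 11.45 F [ 0.2  0.  -1.6] gap 0.471
turn 0.000 then dx 0.0710 dy -0.2546 dz 0.1299 |0.295|
```

In the tool's units: 0.184 rad is 3.68.

```bash
echo '[[0, 0, 0, 3.66], [0, 0, 0, 3.66], [0, 0, 0, 3.66], [0, 0, 0, 3.68], [0, 0, 0, 0], [0, 0, 0, 0]]' | python3 -m creep; python3 go.py 0.6645 0.2078 0.08 -120
python3 - <<'E'
from h import *
import pickle
o=pickle.load(open('c0.pkl','rb'));S,T=o['side'],o['top']
hs=cv2.cvtColor(S['f'],cv2.COLOR_RGB2HSV);m=cv2.inRange(hs,(5,150,120),(18,255,255))
for uv in((320,174),(312.5,180),(306,188),(304,195),(301.5,205),(300.5,215),(302.5,225),(305,235),(308,245),(312,255)):
    z=[round(z,3) for z in np.arange(0,.15,.004) for q in [proj(S,onz(T,uv,z))] if m[int(round(q[1])),int(round(q[0]))]]
    print(uv,z, onz(T,uv,z[0])[:2].round(3) if z else '')
E
```

```text
time_s: 12.2
tool_pos: [0.4008, 0.2243, 0.21]
eef_rot: [3.141, -0.001, -2.09]
force: [0.5, -0.4, -0.4]
finger_gap: 0.471
gripper_force: 24.9
pos [0.4008 0.2243 0.21  ] yaw -119.73 t 12.2 F [ 0.5 -0.4 -0.4] gap 0.471
turn 0.005 then dx -0.1176 dy -0.2367 dz 0.1300 |0.294|
(320, 174) [np.float64(0.14), np.float64(0.144), np.float64(0.148)] [0.59  0.132]
(312.5, 180) [np.float64(0.036), np.float64(0.04), np.float64(0.044), np.float64(0.048), np.float64(0.052), np.float64(0.056), np.float64(0.06), np.float64(0.064), np.float64(0.068), np.float64(0.072), np.float64(0.076), np.float64(0.08), np.float64(0.084), np.float64(0.088), np.float64(0.092), np.float64(0.096), np.float64(0.1), np.float64(0.104), np.float64(0.108), np.float64(0.112), np.float64(0.116), np.float64(0.12), np.float64(0.124), np.float64(0.128), np.float64(0.132), np.float64(0.136), np.float64(0.14), np.float64(0.144), np.float64(0.148)] [0.588 0.141]
(306, 188) [np.float64(0.068), np.float64(0.072), np.float64(0.076), np.float64(0.08), np.float64(0.084), np.float64(0.088), np.float64(0.092), np.float64(0.096), np.float64(
[... 176 characters left out ...]
np.float64(0.14), np.float64(0.144), np.float64(0.148)] [0.559 0.164]
(304, 195) [np.float64(0.06), np.float64(0.064), np.float64(0.068), np.float64(0.088), np.float64(0.092), np.float64(0.096), np.float64(0.1), np.float64(0.108), np.float64(0.112), np.float64(0.116), np.float64(0.12), np.float64(0.124), np.float64(0.128), np.float64(0.132), np.float64(0.136), np.float64(0.14), np.float64(0.144), np.float64(0.148)] [0.538 0.169]
(301.5, 205) [] 
(300.5, 215) [] 
(302.5, 225) [] 
(305, 235) [] 
(308, 245) [np.float64(0.008), np.float64(0.012), np.float64(0.016), np.float64(0.02)] [0.389 0.151]
(312, 255) [np.float64(0.012), np.float64(0.016), np.float64(0.02), np.float64(0.024)] [0.358 0.139]
```

In the tool's units: -0.0473 m is -0.7568, -0.0235 m is -0.376.

```bash
echo '[[-0.376, -0.7568, 0, 0], [-0.376, -0.7568, 0, 0], [-0.376, -0.7568, 0, 0], [-0.376, -0.7568, 0, 0], [-0.376, -0.76, 0, 0], [0, 0, 0, 0], [0, 0, 0, 0], [0, 0, 0.8, 0]]' | python3 -m creep; echo '[[0, 0, 0.8, 0], [0, 0, 0.48, 0], [0, 0, 0.32, 0], [0, 0, 0.32, 0], [0, 0, 0, 0], [0, 0, 0, 0]]' | python3 -m creep;python3 go.py 0.6645 0.2078 0.0116 -120
```

```text
time_s: 13.2
tool_pos: [0.6666, 0.2095, 0.165]
eef_rot: [-3.136, 0.008, -2.091]
force: [-0.1, 0.8, -2.5]
finger_gap: 0.471
gripper_force: 24.9
time_s: 13.95
tool_pos: [0.6651, 0.2085, 0.0417]
eef_rot: [-3.141, 0.001, -2.093]
force: [0.3, 0.4, -0.6]
finger_gap: 0.475
gripper_force: 24.9
pos [0.6651 0.2085 0.0417] yaw -119.92 t 13.95 F [ 0.3  0.4 -0.6] gap 0.475
turn 0.001 then dx 0.0009 dy 0.0002 dz 0.0301 |0.030|
```

```bash
echo '[[0.0128, 0, 0.24, 0], [0, 0, 0.144, 0], [0, 0, 0.048, 0], [0, 0, 0.032, 0], [0, 0, 0.0192, 0], [0, 0, 0, 0], [0, 0, 0, 0]]' | python3 -m creep; python3 go.py 0.6645 0.2078 0.0116 -120
```

```text
time_s: 14.82
tool_pos: [0.6638, 0.2068, 0.0123]
eef_rot: [-3.141, -0.001, -2.093]
force: [-7.6, -0.9, 15.4]
finger_gap: 0.473
gripper_force: 25.0
pos [0.6638 0.2068 0.0123] yaw -119.94 t 14.82 F [-7.6 -0.9 15.4] gap 0.473
turn 0.001 then dx -0.0012 dy -0.0001 dz 0.0007 |0.001|
```

In the tool's units: -0.06 m is -0.96, -0.04 m is -0.64.

```bash
echo '[[0, 0, 0, 0], [0, 0, 0, 0], [0, 0, 0, 0], [0, 0, -0.16, 0], [0, 0, -0.64, 0], [0, 0, -0.96, 0], [0, 0, -0.96, 0], [0, 0, -0.32, 0]]' | python3 -m creep 0.6; echo '[[0, 0, 0, 0], [0, 0, 0, 0]]' | python3 -m creep 0.95
python3 go.py 0.4008 0.225 0.20 -79
python3 - <<'E'
from h import *
import pickle
o={n:cam(n) for n in('side','top')};pickle.dump(o,open('c3.pkl','wb'))
a=cv2.resize(o['side']['f'][165:265,205:345],None,fx=3.5,fy=4,interpolation=cv2.INTER_CUBIC)
b=cv2.resize(o['top']['f'][205:275,245:315],None,fx=4,fy=400/70,interpolation=cv2.INTER_CUBIC)
cv2.imwrite('pics/a4.png',np.hstack([a,b])[:,:,::-1])
E
```

```text
time_s: 15.82
tool_pos: [0.6661, 0.208, 0.2065]
eef_rot: [-3.137, 0.006, -2.093]
force: [-0.2, 0.3, -0.3]
finger_gap: 0.6
gripper_force: 0.0
time_s: 16.08
tool_pos: [0.6636, 0.2071, 0.1995]
eef_rot: [3.141, -0.001, -2.094]
force: [-0.0, -0.4, -0.5]
finger_gap: 0.769
gripper_force: 0.0
pos [0.6636 0.2071 0.1995] yaw -119.98 t 16.07 F [-0.  -0.4 -0.5] gap 0.769
turn -0.715 then dx -0.0677 dy 0.2546 dz -0.0005 |0.263|
```

View pics/a4.png

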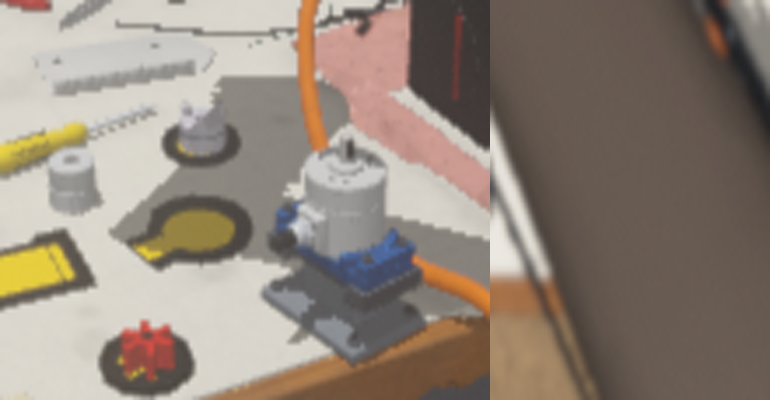

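The hub stands upright in its tray (crop 202,130), and the encoder's shaft tip is at crop (349,143). Back to the stack.

```bash
python3 - <<'E'
from h import *
import pickle
S=pickle.load(open('c3.pkl','rb'))['side']
print(onz(S,(304.7,200.75),.130),onz(S,(205+345/3.5,165+168/4),.112), 'pred',proj(S,(.4008,.225,.112)),proj(S,(.4008,.225,.13)))
E
echo '[[0, 0, 0, -3.58], [0, 0, 0, -3.58], [0, 0, 0, -3.58], [0, 0, 0, -3.56], [0, 0, 0, 0]]' | python3 -m creep; echo '[[-0.2176, 0.8144, 0, 0], [-0.2176, 0.8144, 0, 0], [-0.2176, 0.8144, 0, 0], [-0.2176, 0.8144, 0, 0], [-0.2128, 0.816, 0, 0], [0, 0, 0, 0], [0, 0, 0, 0]]' | python3 -m creep; python3 go.py 0.4008 0.225 0.077 -79
```

```text
[0.38719914 0.22705547 0.13      ] [0.38925508 0.22853651 0.112     ] pred [302.38512715 204.82986181] [302.55495358 198.42499128]
time_s: 16.8
tool_pos: [0.6639, 0.2071, 0.199]
eef_rot: [3.14, -0.001, -1.38]
force: [0.7, -0.2, -0.2]
finger_gap: 0.947
gripper_force: 0.0
time_s: 17.68
tool_pos: [0.4015, 0.2256, 0.2006]
eef_rot: [-3.141, 0.0, -1.381]
force: [0.0, -0.3, 0.1]
finger_gap: 0.949
gripper_force: 0.0
pos [0.4015 0.2256 0.2006] yaw -79.1 t 17.68 F [ 0.  -0.3  0.1] gap 0.949
turn -0.002 then dx 0.0004 dy 0.0008 dz 0.1236 |0.124|
```

```bash
python3 - <<'E'
from h import *
import pickle
A=pickle.load(open('c0.pkl','rb'))['side'];B=pickle.load(open('c3.pkl','rb'))['side']
print(abs(A['t']-B['t']).max())
for nm,(x0,y0,x1,y1) in dict(encoder=(290,212,316,226),bracket=(300,226,326,244),foot=(278,236,300,256),tray=(186,222,232,248)).items():
    r=cv2.matchTemplate(B['f'][y0-10:y1+10,x0-10:x1+10],A['f'][y0:y1,x0:x1],cv2.TM_CCOEFF_NORMED);_,v,_,l=cv2.minMaxLoc(r);print(nm,np.subtract(l,10),round(v,3))
a=cv2.resize(A['f'][175:255,270:335],None,fx=6,fy=6,interpolation=cv2.INTER_CUBIC);b=cv2.resize(cam('side')['f'][175:255,270:335],None,fx=6,fy=6,interpolation=cv2.INTER_CUBIC)
cv2.imwrite('pics/a5.png',np.hstack([a,b])[:,:,::-1])
E
```

```text
0.0
encoder [0 0] 0.906
bracket [0 0] 0.831
foot [0 0] 1.0
tray [0 0] 0.987
```

View pics/a5.png

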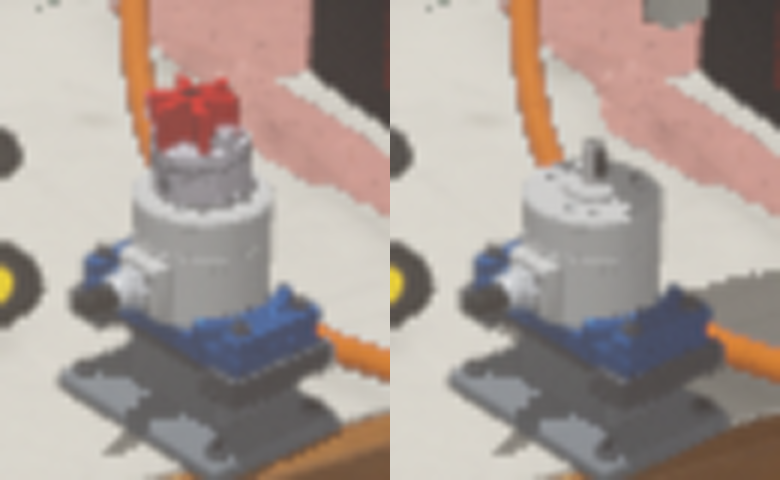

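Nothing has moved: the encoder axis is at about column 303.7, i.e. roughly 1.5 mm further towards -y. I descend and grip.

In the tool's units: 0.04 m is 0.64, 0.025 m is 0.4.

```bash
echo '[[0.024, 0.016, 0.64, 0], [0, 0, 0.64, 0], [0, 0, 0.4, 0], [0, 0, 0.208, 0], [0, 0, 0.08, 0], [0, 0, 0, 0], [0, 0, 0, 0]]' | python3 -m creep; python3 go.py 0.4005 0.2235 0.077 -79; echo '[[0, 0, 0, 0], [0, 0, 0, 0], [0, 0, 0, 0], [0, 0, 0, 0], [0, 0, 0, 0], [0, 0, 0, 0]]' | python3 -m creep 0.5 40; echo '[[0, 0, -0.064, 0], [0, 0, -0.096, 0], [0, 0, -0.24, 0], [0, 0, -0.48, 0], [0, 0, -0.48, 0], [0, 0, 0, 0], [0, 0, 0, 0]]' | python3 -m creep; python3 go.py 0.5435 0.270 0.10 -80
```

```text
time_s: 18.6
tool_pos: [0.4012, 0.224, 0.0782]
eef_rot: [-3.14, 0.001, -1.379]
force: [0.3, 0.5, 0.7]
finger_gap: 0.948
gripper_force: 0.0
pos [0.4012 0.224  0.0782] yaw -79.0 t 18.6 F [0.3 0.5 0.7] gap 0.948
turn -0.000 then dx 0.0004 dy 0.0008 dz 0.0012 |0.001|
time_s: 19.35
tool_pos: [0.4004, 0.2234, 0.0775]
eef_rot: [3.141, -0.0, -1.379]
force: [-4.2, -0.1, 6.5]
finger_gap: 0.66
gripper_force: 40.0
time_s: 20.23
tool_pos: [0.4002, 0.2232, 0.1617]
eef_rot: [3.141, -0.0, -1.379]
force: [-0.1, -0.3, -3.3]
finger_gap: 0.661
gripper_force: 40.0
pos [0.4002 0.2232 0.1617] yaw -79.02 t 20.23 F [-0.1 -0.3 -3.3] gap 0.661
turn 0.017 then dx -0.0212 dy -0.1492 dz 0.0617 |0.163|
```

The manual's scale: shifts go in shares of 62.5 mm and turns go in units of 0.05 rad. Converting my numbers, 0.04 m is 0.64, -0.0373 m is -0.5968, 0.017 rad is 0.34.

```bash
echo '[[0, 0, 0, 0.34], [-0.0848, -0.5968, 0, 0], [-0.0848, -0.5968, 0, 0], [-0.0848, -0.5968, 0, 0], [-0.0848, -0.5968, 0.32, 0], [0, 0, 0.64, 0], [0, 0, 0, 0], [0, 0, 0, 0]]' | python3 -m creep; python3 go.py 0.5435 0.270 0.0235 -80
python3 - <<'E'
from h import *
c=cam('side')
a=cv2.resize(c['f'][140:260,200:340],None,fx=5,fy=5,interpolation=cv2.INTER_CUBIC)
cv2.imwrite('pics/a6.png',a[:,:,::-1])
E
```

```text
time_s: 21.22
tool_pos: [0.5441, 0.2704, 0.103]
eef_rot: [-3.142, -0.001, -1.395]
force: [-0.2, 0.0, -2.8]
finger_gap: 0.664
gripper_force: 40.0
pos [0.5441 0.2704 0.103 ] yaw -79.95 t 21.23 F [-0.2  0.  -2.8] gap 0.664
turn 0.001 then dx 0.0003 dy 0.0007 dz 0.0795 |0.079|
```

View pics/a6.png

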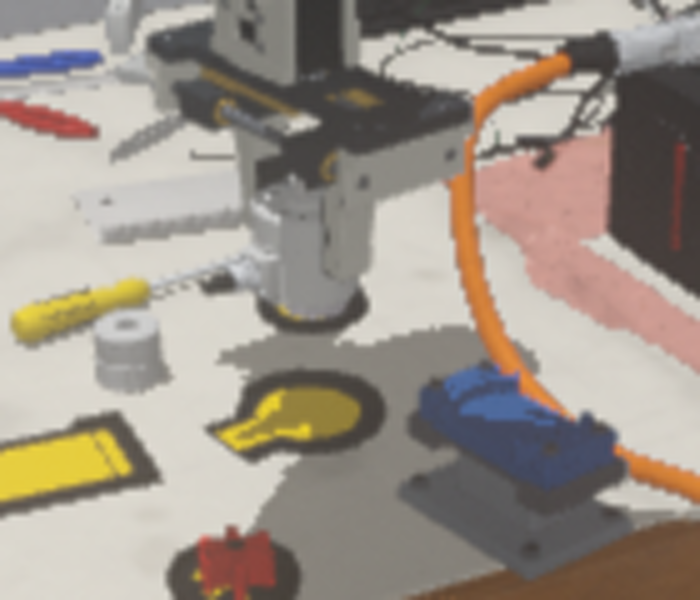

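The encoder hangs upright over its tray with the outlet (crop 215,280) on the tab side, and the bracket stayed on the stand. I lower it.

In the tool's units: 0.03 m is 0.48, 0.025 m is 0.4.

```bash
echo '[[0, 0.008, 0.48, 0], [0, 0, 0.4, 0], [0, 0, 0.192, 0], [0, 0, 0.096, 0], [0, 0, 0.048, 0], [0, 0, 0, 0], [0, 0, 0.032, 0], [0, 0, 0, 0]]' | python3 -m creep; python3 go.py 0.5435 0.270 0.0235 -80
```

```text
time_s: 22.28
tool_pos: [0.5435, 0.2703, 0.0245]
eef_rot: [-3.141, 0.0, -1.396]
force: [-0.2, -0.6, -3.1]
finger_gap: 0.659
gripper_force: 40.0
pos [0.5435 0.2703 0.0245] yaw -79.98 t 22.27 F [-0.2 -0.6 -3.1] gap 0.659
turn 0.000 then dx 0.0003 dy 0.0000 dz 0.0010 |0.001|
```

In the tool's units: 0.001 m is 0.016, 0.0005 m is 0.008.

```bash
echo '[[0, 0, 0.016, 0], [0, 0, 0.008, 0], [0, 0, 0, 0], [0, 0, 0, 0]]' | python3 -m creep
```

```text
time_s: 22.78
tool_pos: [0.5436, 0.2704, 0.0236]
eef_rot: [-3.141, 0.0, -1.396]
force: [-2.1, -1.3, 6.4]
finger_gap: 0.659
gripper_force: 40.0
```

In the tool's units: -0.06 m is -0.96, -0.04 m is -0.64.

```bash
echo '[[0, 0, 0, 0], [0, 0, 0, 0], [0, 0, 0, 0], [0, 0, -0.16, 0], [0, 0, -0.64, 0], [0, 0, -0.96, 0], [0, 0, -0.96, 0], [0, 0, 0, 0]]' | python3 -m creep 0.85; echo '[[-0.8, 0, 0, 0], [-0.8, 0, 0, 0], [-0.8, 0, 0, 0], [0, 0, 0, 0], [0, 0, 0, 0]]' | python3 -m creep 0.7
python3 - <<'E'
from h import *
import pickle
o={n:cam(n) for n in('side','top')};pickle.dump(o,open('c4.pkl','wb'))
a=cv2.resize(o['side']['f'][165:265,205:335],None,fx=3.2,fy=4,interpolation=cv2.INTER_CUBIC)
b=cv2.resize(o['top']['f'][140:275,225:315],None,fx=3.6,fy=400/135,interpolation=cv2.INTER_CUBIC)
cv2.imwrite('pics/a7.png',np.hstack([a,b])[:,:,::-1])
T=o['top'];h=cv2.cvtColor(T['f'],cv2.COLOR_RGB2HSV);m=cv2.inRange(h,(100,80,30),(125,255,255));m[:215]=0;m[270:]=0;m[:,:265]=0;m[:,306:]=0
print((m>0).sum());y,x=np.nonzero(m)
P=np.array([onz(T,p,.060)[:2] for p in zip(x,y)]).astype(np.float32);r=cv2.minAreaRect(P);print(r)
M=cv2.moments(m);print(M['m10']/M['m00'],M['m01']/M['m00'])
S=o['side'];h=cv2.cvtColor(S['f'],cv2.COLOR_RGB2HSV);m=cv2.inRange(h,(100,80,30),(125,255,255));m[:205]=0;m[250:]=0;m[:,:278]=0;m[:,335:]=0
y,x=np.nonzero(m);print('side',x.min(),x.max(),y.min(),y.max())
(x0,y0),wh,a=r
for s in(1,-1):
  for t in(1,-1):
    an=np.radians(11.2);q=np.array(r[0])+s*.049*np.array([np.cos(an),np.sin(an)])+t*.025*np.array([-np.sin(an),np.cos(an)]);print(proj(S,(*q,.065)).round(1),end=' ')
E
python3 go.py 0.4 0.2235 0.16 11
```

```text
time_s: 23.78
tool_pos: [0.546, 0.272, 0.1997]
eef_rot: [-3.132, 0.005, -1.395]
force: [0.6, 0.1, -0.6]
finger_gap: 0.849
gripper_force: 0.0
time_s: 24.4
tool_pos: [0.517, 0.4178, 0.1926]
eef_rot: [3.141, -0.001, -1.395]
force: [-0.1, 0.7, 0.5]
finger_gap: 0.701
gripper_force: 0.0
575
((0.39746996760368347, 0.2212744504213333), (0.09775955975055695, 0.054254915565252304), 11.06141471862793)
286.2678260869565 241.8382608695652
side 285 322 214 236
[284.  217.2] [298.3 211.5] [309.9 232.1] [324.5 225.7] pos [0.5175 0.4171 0.193 ] yaw -80.01 t 24.5 F [ 0.6 -0.1 -0. ] gap 0.703
turn -1.588 then dx -0.1522 dy 0.1676 dz 0.0330 |0.229|
```

View pics/a7.png

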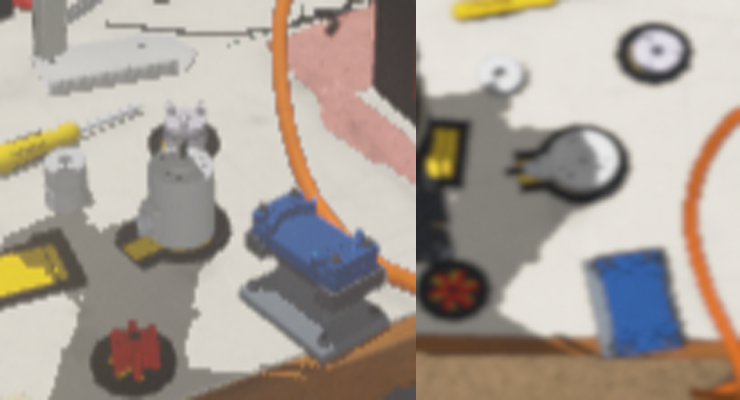

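Encoder, hub and spider all stand centred in their trays, and the bare bracket's centre is at about (0.3975,0.222), long axis at 11°. Turning to grip its long sides.

```bash
echo '[[0, 0, 0, -3.528], [0, 0, 0, -3.528], [0, 0, 0, -3.528], [0, 0, 0, -3.528], [0, 0, 0, -3.528], [0, 0, 0, -3.528], [0, 0, 0, -3.528], [0, 0, 0, -3.528]]' | python3 -m creep; echo '[[0, 0, 0, -3.528], [0, 0, 0, 0], [0, 0, 0, 0]]' | python3 -m creep; python3 go.py 0.398 0.2222 0.17 11
```

```text
time_s: 25.5
tool_pos: [0.5178, 0.4168, 0.1933]
eef_rot: [-3.141, -0.0, 0.02]
force: [0.6, -0.2, -0.1]
finger_gap: 0.701
gripper_force: 0.0
time_s: 25.88
tool_pos: [0.5176, 0.4174, 0.1931]
eef_rot: [-3.141, -0.0, 0.187]
force: [0.2, 0.5, -0.4]
finger_gap: 0.698
gripper_force: 0.0
pos [0.5176 0.4174 0.1931] yaw 10.72 t 25.88 F [ 0.2  0.5 -0.4] gap 0.698
turn -0.005 then dx -0.1546 dy 0.1688 dz 0.0231 |0.230|
```

In the tool's units: 0.05 m is 0.8, 0.0422 m is 0.6752, -0.005 rad is -0.1.

```bash
echo '[[0, 0, 0, -0.1], [-0.6176, 0.6752, 0, 0], [-0.6176, 0.6752, 0, 0], [-0.6176, 0.6752, 0, 0], [-0.6176, 0.6752, 0.32, 0], [0, 0, 0.8, 0], [0, 0, 0, 0], [0, 0, 0, 0]]' | python3 -m creep;  python3 go.py 0.398 0.2222 0.047 11
python3 - <<'E'
from h import *
c=cam('side')
a=cv2.resize(c['f'][150:260,240:350],None,fx=5,fy=5,interpolation=cv2.INTER_CUBIC)
cv2.imwrite('pics/a8.png',a[:,:,::-1])
E
```

```text
time_s: 26.88
tool_pos: [0.3999, 0.2233, 0.1242]
eef_rot: [3.142, -0.001, 0.197]
force: [0.2, 1.3, 0.4]
finger_gap: 0.701
gripper_force: 0.0
pos [0.3999 0.2233 0.1242] yaw 11.29 t 26.88 F [0.2 1.3 0.4] gap 0.701
turn 0.005 then dx -0.0021 dy 0.0007 dz 0.0772 |0.077|
```

View pics/a8.png

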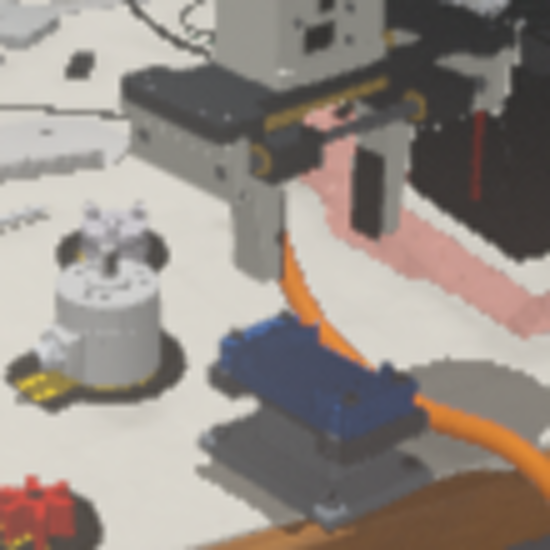

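The fingers straddle the bracket (crop 260,270 and 375,225; bracket centre 320,375). I go down in two stages.

In the tool's units: 0.03 m is 0.48, 0.02 m is 0.32.

```bash
echo '[[-0.032, 0.008, 0.48, 0], [0, 0, 0.32, 0], [0, 0, 0.16, 0], [0, 0, 0, 0], [0, 0, 0, 0]]' | python3 -m creep;  echo '[[0, 0, 0.128, 0], [0, 0, 0.08, 0], [0, 0, 0.056, 0], [0, 0, 0, 0], [0, 0, 0, 0]]' | python3 -m creep;python3 go.py 0.398 0.2222 0.047 11
```

```text
time_s: 27.55
tool_pos: [0.3977, 0.2221, 0.0637]
eef_rot: [-3.141, -0.001, 0.197]
force: [-0.1, 0.4, 0.1]
finger_gap: 0.698
gripper_force: 0.0
time_s: 28.18
tool_pos: [0.3971, 0.2215, 0.0464]
eef_rot: [3.142, -0.0, 0.197]
force: [0.2, 0.2, 0.6]
finger_gap: 0.697
gripper_force: 0.0
pos [0.3971 0.2215 0.0464] yaw 11.28 t 28.18 F [0.2 0.2 0.6] gap 0.697
turn 0.005 then dx 0.0010 dy -0.0006 dz -0.0006 |0.001|
```

In the tool's units: -0.03 m is -0.48, -0.015 m is -0.24.

```bash
echo '[[0, 0, 0, 0], [0, 0, 0, 0], [0, 0, 0, 0], [0, 0, 0, 0], [0, 0, 0, 0], [0, 0, 0, 0]]' | python3 -m creep 0.4 35; echo '[[0, 0, -0.064, 0], [0, 0, -0.096, 0], [0, 0, -0.24, 0], [0, 0, -0.48, 0], [0, 0, -0.48, 0], [0, 0, -0.48, 0], [0, 0, 0, 0], [0, 0, 0, 0]]' | python3 -m creep; python3 go.py 0.5572 0.431 0.10 85.4
```

```text
time_s: 28.92
tool_pos: [0.3974, 0.2229, 0.0467]
eef_rot: [-3.14, -0.002, 0.197]
force: [-2.1, 5.5, -1.5]
finger_gap: 0.566
gripper_force: 35.0
time_s: 29.92
tool_pos: [0.3965, 0.2208, 0.1608]
eef_rot: [3.141, 0.001, 0.196]
force: [-0.5, 0.5, -2.1]
finger_gap: 0.567
gripper_force: 35.0
pos [0.3965 0.2208 0.1608] yaw 11.25 t 29.93 F [-0.5  0.5 -2.1] gap 0.567
turn -1.294 then dx 0.2224 dy 0.1433 dz 0.0608 |0.272|
```

In the tool's units: 0.0397 m is 0.6352, -0.035 m is -0.56.

```bash
echo '[[0.6352, -0.56, 0, 0], [0.6352, -0.56, 0, 0], [0.6352, -0.56, 0, 0], [0.6352, -0.56, 0, 0], [0.6352, -0.56, 0, 0], [0, 0, 0, 0]]' | python3 -m creep; echo '[[0, 0, 0, -3.7], [0, 0, 0, -3.7], [0, 0, 0, -3.7], [0, 0, 0, -3.7], [0, 0, 0, -3.7], [0, 0, 0, -3.7], [0, 0, 0, -3.68], [0, 0, 0, 0]]' | python3 -m creep; echo '[[0, 0, 0.8, 0], [0, 0, 0.8, 0], [0, 0, 0, 0], [0, 0, 0, 0]]' | python3 -m creep; python3 go.py 0.5572 0.431 0.005 85.4
python3 - <<'E'
from h import *
c=cam('side');t=cam('top')
a=cv2.resize(c['f'][170:280,160:300],None,fx=5,fy=5,interpolation=cv2.INTER_CUBIC)
cv2.imwrite('pics/a9.png',a[:,:,::-1])
E
```

```text
time_s: 30.68
tool_pos: [0.5583, 0.4333, 0.1569]
eef_rot: [3.138, 0.004, 0.197]
force: [-1.6, -0.9, -2.3]
finger_gap: 0.565
gripper_force: 35.0
time_s: 31.68
tool_pos: [0.5568, 0.4309, 0.1599]
eef_rot: [-3.14, 0.002, 1.489]
force: [-0.2, 0.6, -1.7]
finger_gap: 0.565
gripper_force: 35.0
time_s: 32.17
tool_pos: [0.5583, 0.4324, 0.0629]
eef_rot: [3.14, -0.001, 1.489]
force: [0.3, 0.5, -0.6]
finger_gap: 0.57
gripper_force: 35.0
pos [0.5583 0.4324 0.0629] yaw 85.33 t 32.17 F [ 0.3  0.5 -0.6] gap 0.57
turn -0.001 then dx -0.0015 dy -0.0010 dz 0.0579 |0.058|
```

View pics/a9.png

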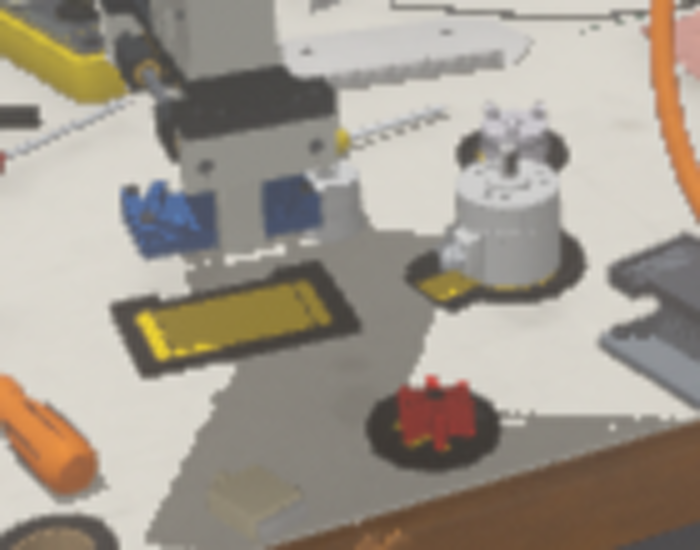

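The bracket hangs level and parallel to its tray (crop 237,320). I lower it.

```bash
echo '[[-0.0128, -0.008, 0.4, 0], [0, 0, 0.24, 0], [0, 0, 0.128, 0], [0, 0, 0, 0], [0, 0, 0.064, 0], [0, 0, 0.032, 0], [0, 0, 0, 0], [0, 0, 0, 0]]' | python3 -m creep; python3 go.py 0.5572 0.431 0.005 85.4
```

```text
time_s: 33.28
tool_pos: [0.557, 0.4312, 0.0075]
eef_rot: [3.141, -0.0, 1.491]
force: [0.6, 0.3, -2.3]
finger_gap: 0.566
gripper_force: 35.0
pos [0.557  0.4312 0.0075] yaw 85.42 t 33.27 F [ 0.6  0.3 -2.3] gap 0.566
turn 0.000 then dx -0.0002 dy 0.0002 dz 0.0025 |0.003|
```

```bash
echo '[[0, 0, 0.024, 0], [0, 0, 0.016, 0], [0, 0, 0, 0], [0, 0, 0, 0]]' | python3 -m creep; echo '[[0, 0, 0.0112, 0], [0, 0, 0, 0], [0, 0, 0, 0]]' | python3 -m creep
```

```text
time_s: 33.78
tool_pos: [0.557, 0.4311, 0.0049]
eef_rot: [3.142, 0.0, 1.491]
force: [-0.1, 0.1, -1.4]
finger_gap: 0.564
gripper_force: 35.0
time_s: 34.15
tool_pos: [0.557, 0.4311, 0.0046]
eef_rot: [3.141, -0.0, 1.491]
force: [-2.2, -1.3, 4.5]
finger_gap: 0.562
gripper_force: 35.0
```

```bash
echo '[[0, 0, 0, 0], [0, 0, 0, 0], [0, 0, 0, 0], [0, 0, -0.16, 0], [0, 0, -0.64, 0], [0, 0, -0.96, 0], [0, 0, -0.96, 0], [0, 0, -0.48, 0]]' | python3 -m creep 0.68; echo '[[0.8, 0, 0, 0], [0.8, 0, 0, 0], [0.8, 0, 0, 0], [0.8, 0, 0, 0], [0, 0, 0, 0], [0, 0, 0, 0], [0, 0, 0, 0]]' | python3 -m creep
python3 - <<'E'
from h import *
o={n:cam(n) for n in('side','top')}
a=cv2.resize(o['side']['f'][170:285,165:325],None,fx=2.5,fy=4,interpolation=cv2.INTER_CUBIC)
b=cv2.resize(o['top']['f'][140:275,190:315],None,fx=3.2,fy=460/135,interpolation=cv2.INTER_CUBIC)
cv2.imwrite('pics/a10.png',np.hstack([a,b])[:,:,::-1])
E
```

```text
time_s: 35.15
tool_pos: [0.558, 0.432, 0.2097]
eef_rot: [3.137, -0.005, 1.491]
force: [-0.3, 1.0, 0.9]
finger_gap: 0.679
gripper_force: 0.0
time_s: 36.02
tool_pos: [0.5733, 0.6295, 0.2054]
eef_rot: [3.141, -0.001, 1.49]
force: [0.3, -1.0, -0.9]
finger_gap: 0.68
gripper_force: 0.0
```

View pics/a10.png

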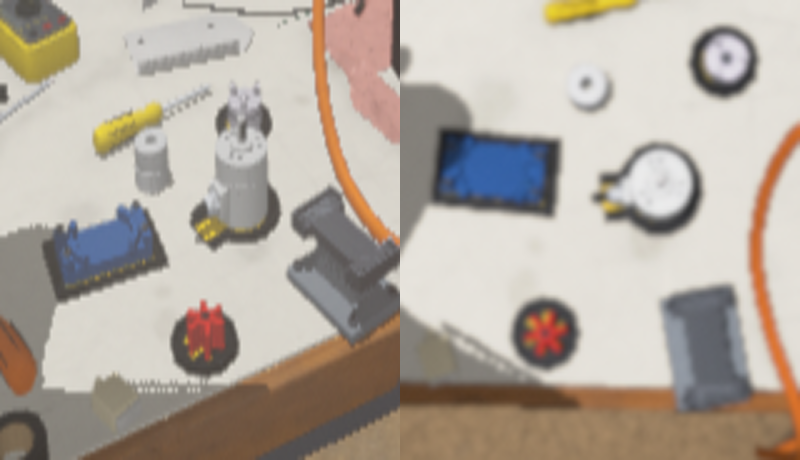

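All four parts sit flat in their trays: bracket (498,172), encoder (660,187) with its outlet over the tab, hub (723,60), spider (545,332). The coupling and hood are untouched. Handing in.

```bash
python3 -c "
from workcell import bot
print(bot.job_done())"
```

```text
the job is handed in; nothing more can be done
None
```

The job is handed in: the last pictures show the spider, hub, encoder and bracket, stripped in that order, upright in their trays, and the spare coupling half and hood left where they lay; the hand-in gave no verdict.

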